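Feed a milling ball into its tray and hold it over the mill jar

ROBOT

A 6-joint arm with a two-finger parallel gripper is mounted at the origin on the work surface. World frame = base frame: x ahead of the robot, y to its left, z up, the work surface at z = 0. Lengths are in m, angles in degrees, forces in N, time in s.
With the tool pointing down it reaches from about 0.4 to 0.825 m from the base axis. Payload 7 kg.
Tool frame: the origin (TCP) lies at the very end of the fingers, on their centre line; the grasp point (between the pads) lies 19 mm behind it; x points along the fingers, z is the direction in which the jaws open and shut, and the axes are right-handed (so a half turn about x gives the same grasp; the last joint's range is limited). The gripper opens to 88 mm and grips with 3 to 60 N. Pads are 19 mm wide; open, the fingers measure 130 mm over their backs; the gripper's body (78 mm by 193 mm) begins 47 mm behind the grasp point.
Start: joints at [88.814, 20.546, 0.682, 0, -70.136, -16.507], TCP at [0.205, 0.643, 0.227] pointing down, gripper open.
Joint ranges: [-176.03, 176.03], [-82.01, 121.73], [-58.28, 71.71], [-173.87, 95.51], [-174.79, -0.11], [-173.66, 173.66]. Speed limits (degrees/s): [136.94, 136.94, 172.46, 180, 180, 180].

INTERFACE

Orientations are given as [roll, pitch, yaw] about the fixed x, y, z axes, in that order (R = Rz(yaw) Ry(pitch) Rx(roll)).
In Python, from plant import * gives the robot as it stands.
- The arm moves only by the tool arm_command, never from a script. Its argument "commands" is one flat list of numbers, 5 for each row, row after row: the shift along the tool's x, y, z in mm, then the turn about the tool's x in degrees, then the opening in per cent of the stroke, from 0 (shut) to 100 (fully open). A call has 1 to 5 rows; each row shifts and turns the pose as measured when the row begins, along the tool's axes as they then stand; what a row does not reach is not made up. A row lasts 1/8 s, in which the tool goes at most 62.5 mm and 10.7 degrees, less where a joint would pass 70% of its speed; a pose out of reach is approached as far as the arm can. A call is refused whole if a number of a shift passes 62.5 or a number of a turn 10.7, either way. A call with a gripper value outside its range is refused whole. The fingers move at their own pace and stop on an object; the grip force is fixed at half the most. Time passes only in rows, so rows that do not move let the fingers close. It gives the time, the measured TCP pose, the force and the opening at its end, in the units of the state.
- get_obs(): the state, without advancing time (a new reading comes with each control period).
- snapshot(name): name is "scene" or "top"; returns a dict with "frame" (480x640x3 uint8, blue, green, red), "fov_y" (degrees; the focal length in pixels is half the picture's height over the tangent of half this angle, whatever the lens; pixels are square), "cx", "cy" (the principal point, pixels), "world_to_cam" (4x4, takes a point from world to camera coordinates). Camera axes: x right, y up, looking along -z (the intrinsics and any distortion apply to the point x, -y, -z); pixel columns grow to the right and rows downward; lengths in m; the calibration is good to about 2 mm. A picture is of the moment at which its call begins. There is no depth.
- close_job(): hands the job in, once; it reports no verdict.
The state is a dict: "clock": time; "joint_pos": joint angles; "qvel": joint speeds; "tau": joint torques, N m; "tool_pos": TCP position; "orientation": TCP orientation; "force": force on the tool from outside, world axes, zero at the start; "moment": the same for the moment, N m; "opening": finger opening in m.
Only numpy, scipy, OpenCV 4.12 (cv2) and the standard library are available. Lean on these libraries where they do the work, as an engineer would, in place of code of your own. Each camera call takes 0.05 s, during which the arm holds its last target. There are 200 camera calls.

TASK

Press the orange treadle of the ball feeder all the way down to its stop, so that the white milling ball rolls down the chute into the pocket of the wooden tray, then let the treadle spring back up. Then pick the tray up (the blue upright on it is its grip), carry it without tipping it so that the ball stays in the pocket, and finish still holding it level and still, the pocket and ball centred over the mouth of the white jar with the blue band, about 8 cm above the jar's rim, and do not let go. Do not touch the ball with the gripper or let it drop, and leave the jar and everything else on the table where it is.

Things in the scene. Friction and masses are not known exactly. Their poses are not given: they have to be found in the camera images.
- feeder: Ball feeder, fixed. Origin on the table straight below the low lip of its dark steel chute; x points horizontally up the chute (away from the tray), y towards the treadle, z up. Chute: x 0 to 95 mm, y -20 to 20 mm, up to 70 mm high. Base plate 8 mm thick, x 10 to 106, y -35 to 180 mm. Nothing overhangs the tray: it can be lifted straight up.
- chute_lip (a point): Middle of the chute's low lip, 19 mm above the table. The chute floor (30 mm wide inside) rises from it at 9 degrees. 30 mm up from the lip a steel blade on the treadle's beam stops the ball; it rises clear of the ball only when the treadle is nearly at its stop.
- treadle_hinge (a point): Hinge of the treadle: axis parallel to feeder x, at feeder x = 30, y = 65 mm, 60 mm above the table, between two cheeks 72 mm tall. The treadle is a rocker beam along feeder y.
- treadle_pad (a point): Centre of the top face of the orange treadle pad, 60 mm (feeder x) by 46 mm (feeder y). At rest it is at feeder x = 30, y = 150 mm, 64 mm above the table, and level; it swings down about the hinge (85 mm away in y). At the stop it is at feeder x = 30, y = 144 mm, 29 mm above the table.
- treadle (a joint): Treadle angle in rad: 0 at rest (up), grows as the pad is pressed down, 0.42 at the stop. Return spring: about 3 N at the pad to start moving it, about 8 N at the stop; it springs back by itself when let go. The ball is let go at about 0.35 to 0.4.
- tray: Wooden tray, plate 116 (x) by 66 (y) by 6 mm, about 0.13 to 0.22 kg, loose. Origin: centre of its underside; x from grip to pocket (points at the feeder at the start). Pocket: blue ring at x = +30 mm, 46 mm inner, 54 outer diameter, top 16 mm above the underside, at the start 4 to 9 mm in front of the chute lip. Blue upright grip fin at x = -35 mm: 36 (x) by 14 mm (y), top at 54 mm.
- tray_grip (a point): Point inside the blue fin to grasp, x = -35, y = 0, 36 mm above the tray's underside; close the fingers along the tray's y.
- tray_pocket (a point): Where the ball's centre is when it rests at the middle of the pocket: x = +30, y = 0, 18.5 mm above the tray's underside.
- ball_center (a point): Centre of the white ceramic milling ball, 25 mm diameter, 30 g; at the start it leans on the blade in the chute. It takes about half a second to roll into the pocket.
- jar_mouth (a point): Centre of the open mouth, at rim height 85 mm above the table, of the white jar with a blue band (94 mm outer, 84 mm inner diameter, 0.9 kg, loose, some milling balls lie in it).
- mill_jar: The white jar with the blue band; origin at the centre of its underside.
- clay_pot: Bystander: terracotta pot 92 mm across, 80 mm tall, origin at the centre of its underside. It may stand in either of the two jar places.
- brush: Bystander: brush lying on the table to the robot's right.
- modelling_spatula: Bystander: spatula lying on the table to the robot's right.
- rib: Bystander: flat wooden disc, 84 mm across, 6 mm thick, in front of the robot.
- ball: The same ball as a body (its own axes roll with it; use its centre point).

How it is judged (in metres and radians):
On the way, in this order (a step that is already met when the one before it is completed fails the run):
1. the treadle is pressed down to its stop (value of joint treadle above 0.39 rad), for 0.1 s.
2. the tray is lifted with the ball in its pocket (height (world z) of tray above 0.04 m and distance between ball_center and tray_pocket below 0.017 m and contact force between tray and the fingers above 1 N), for 0.2 s.
At the end, for the whole second after the job is handed in: The tray is gripped, still, level within 0.10 rad and touches no jar, pot or feeder; the ball centre is within 17 mm of the pocket point, which is within 30 mm sideways of the jar mouth's centre and 30 to 130 mm above its rim; the jar is upright, the treadle up again (contact force between tray and the fingers above 1 N and distance between ball_center and tray_pocket below 0.017 m and angle between tray's own z axis and vertical below 0.1 rad and horizontal distance between tray_pocket and jar_mouth below 0.03 m and z of tray_pocket in the frame of mill_jar between 0.115 and 0.215 m and linear speed of tray below 0.03 m/s and angular speed of tray below 0.2 rad/s and contact force between tray and mill_jar below 0.05 N and contact force between tray and clay_pot below 0.05 N and contact force between tray and feeder below 0.05 N and angle between mill_jar's own z axis and vertical below 0.05 rad and value of joint treadle below 0.05 rad); the arm keeps its last pose, push and grip.
It fails at once if the tray is tipped by more than 0.5 rad (angle between tray's own z axis and vertical above 0.5 rad).
It fails at once if the ball drops onto the table (height (world z) of ball_center below 0.015 m).
It fails at once if the gripper touches the ball (contact force between the fingers and ball above 0.3 N).
It fails at once if the white jar is moved by more than 20 mm (distance of mill_jar from where it was at the start of the episode above 0.02 m).
It fails at once if a bystander is moved by more than 30 mm (distance of any of clay_pot, brush, modelling_spatula, rib from where it was at the start of the episode above 0.03 m).
It also fails if it takes over 56 s, if anything falls off the work surface, if the arm or the gripper's body presses on something with over 40 N, if the wrist force passes 120 N, or if a joint passes its speed limit or range.

## Working session

There is one attempt and no reset: what is moved stays moved. The work goes in short steps, Python scripts to look and compute and a tool call to move; the robot and the scene stay as the last step left them, time stands still between calls to the robot, and variables do not carry over. Pictures are saved under pics/ and viewed, about 8 in all and at most 12, crops included, and the job is handed in when it is done.

Besides the shell and the picture viewer there is one more tool, called after "Request:" as a command line: name --argument value ..., lists and objects as JSON in quotes. arm_command: Moves the arm, as the interface text tells. Its arguments: {"type":"object","properties":{"commands":{"type":"array"}},"required":["commands"]}

```bash
ls; mkdir -p pics
python3 - <<'E'
from plant import *
import cv2
print(get_obs())
for n in ("scene","top"):
    s=snapshot(n); cv2.imwrite(f"pics/{n}0.png",s["frame"]); print(n,{k:v for k,v in s.items() if k!="frame"})
E
```

```text
pics
{'clock': 0.0, 'joint_pos': array([ 8.88131662e+01,  2.05902434e+01,  6.33318197e-01, -2.23930186e-02,
       -7.01367320e+01, -1.65068420e+01]), 'qvel': array([-0.00159653, -0.02646703, -0.0701014 , -0.06672297,  0.03233202,
       -0.06667783]), 'tau': array([ 9.08765778e-04, -5.82712841e+01,  2.93042529e+01,  6.99683368e+00,
        6.95352210e-03, -1.65289262e-04]), 'tool_pos': array([0.20501457, 0.64258054, 0.22562554]), 'orientation': array([   3.84093867,   89.9040054 , -103.86036301]), 'force': array([-0.56794723, -0.4416472 ,  0.14957327]), 'moment': array([ 0.00887108, -0.0133165 ,  0.01347239]), 'opening': 0.08769282604035071}
scene {'fov_y': 50.05718034690144, 'cx': 313.241123877914, 'cy': 235.11188390977523, 'world_to_cam': array([[-0.40036779,  0.91633424, -0.00609805,  0.25236203],
       [-0.7832808 , -0.33876475,  0.52125774,  0.32445798],
       [ 0.47558051,  0.2134713 ,  0.85337751, -1.27643255],
       [ 0.        ,  0.        ,  0.        ,  1.        ]])}
top {'fov_y': 52.01777319420674, 'cx': 315.5373533710408, 'cy': 234.3534129806604, 'world_to_cam': array([[ 0.01106197, -0.99987425,  0.01136336, -0.06036906],
       [ 0.99695391,  0.01190564,  0.07707889, -0.52441129],
       [-0.07720449,  0.0104761 ,  0.99696024, -0.98328354],
       [ 0.        ,  0.        ,  0.        ,  1.        ]])}
```

View pics/scene0.png

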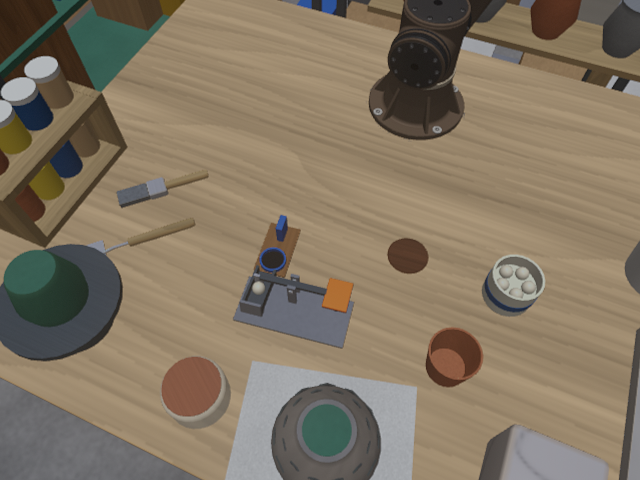

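View pics/top0.png

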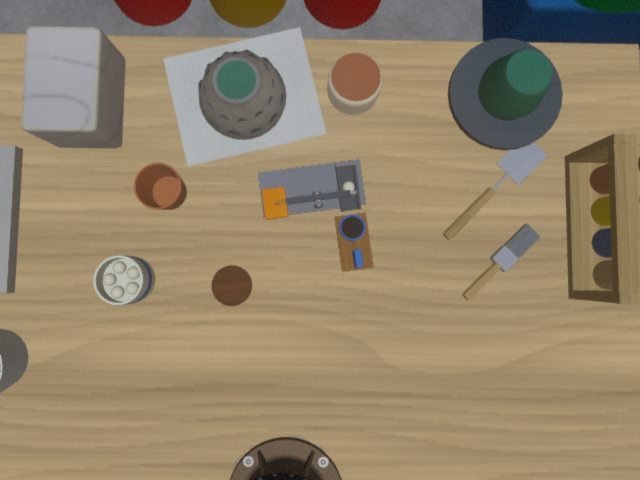

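The scene view shows the feeder with its pad near (338,295), the tray ring near (273,259), the fin near (282,228), the jar near (515,283) and the pot near (454,355). In the top view the pad is at about (275,203), the ring at (352,227), the fin at (358,258) and the jar at (123,280).

```bash
cat > h.py <<'E'
from plant import *
import numpy as np, cv2
def cam(s): 
    f=240/np.tan(np.radians(s["fov_y"]/2)); return f
def ray(s,uv):
    f=cam(s); d=np.array([(uv[0]-s["cx"])/f,-(uv[1]-s["cy"])/f,-1.]); W=s["world_to_cam"]; R=W[:3,:3]
    return -R.T@W[:3,3], R.T@d
def plane(s,uv,z):
    o,d=ray(s,uv); return o+d*(z-o[2])/d[2]
def proj(s,p):
    q=s["world_to_cam"][:3,:3]@np.array(p)+s["world_to_cam"][:3,3]; f=cam(s)
    return np.array([s["cx"]+f*q[0]/-q[2], s["cy"]-f*q[1]/-q[2]])
def tri(s1,u1,s2,u2):
    o1,d1=ray(s1,u1);o2,d2=ray(s2,u2)
    t=np.linalg.lstsq(np.c_[d1,-d2],o2-o1,rcond=None)[0]
    a=o1+t[0]*d1;b=o2+t[1]*d2; return (a+b)/2,np.linalg.norm(a-b)
def blobs(img,lo,hi,box,amin=30):
    hsv=cv2.cvtColor(img,cv2.COLOR_BGR2HSV); m=cv2.inRange(hsv,lo,hi); x0,y0,x1,y1=box
    k=np.zeros_like(m);k[y0:y1,x0:x1]=m[y0:y1,x0:x1]
    c,_=cv2.findContours(k,cv2.RETR_EXTERNAL,cv2.CHAIN_APPROX_NONE)
    return sorted([q for q in c if cv2.contourArea(q)>amin],key=cv2.contourArea,reverse=True)
def cen(c):
    m=cv2.moments(c); return np.array([m["m10"],m["m01"]])/m["m00"]
E
python3 - <<'E'
from h import *
np.set_printoptions(precision=4,suppress=True)
S={n:snapshot(n) for n in("scene","top")}
def show(nm,n,cs,z):
    for c in cs: print(nm,n,cv2.contourArea(c),cen(c),plane(S[n],cen(c),z)[:2],"rect",cv2.minAreaRect(c))
B={"scene":(220,200,370,350),"top":(250,150,390,290)}
P={}
for n in S:
    f=S[n]["frame"]
    o=blobs(f,(5,180,150),(20,255,255),B[n]); show("pad",n,o,.064); P[n]=cen(o[0])
    b=blobs(f,(105,120,60),(125,255,255),B[n]); show("blue",n,b,.016)
    w=blobs(f,(0,90,60),(18,255,160),B[n],300); show("wood",n,w,.006)
    J={"scene":(470,240,560,325),"top":(80,240,165,320)}[n]
    j=blobs(f,(15,0,100),(70,70,255),J,100);show("jar",n,j[:2],.085); e=cv2.fitEllipse(cv2.convexHull(j[0]));print(e,plane(S[n],e[0],.085))
    x0,y0,x1,y1=B[n]; 
print(tri(S["scene"],P["scene"],S["top"],P["top"]))
a=cv2.resize(S["scene"]["frame"][205:355,220:370],None,fx=4,fy=4,interpolation=2)[:600,:]
cv2.imwrite("pics/c1.png",a)
a=cv2.resize(S["top"]["frame"][150:290,245:385],None,fx=4.2,fy=4.2,interpolation=2);cv2.imwrite("pics/c2.png",a)
E
```

```text
pad scene 295.0 [339.2825 288.1153] [0.5699 0.0263] rect ((337.0000305175781, 294.5000305175781), (24.01102638244629, 28.619203567504883), 14.03624439239502)
blue scene 445.5 [272.3135 258.9918] [ 0.5416 -0.1284] rect ((272.5, 259.5), (23.0, 25.0), 90.0)
blue scene 76.0 [280.6711 222.6711] [ 0.4566 -0.1503] rect ((280.5547790527344, 223.02053833007812), (6.203181266784668, 16.268718719482422), 20.556047439575195)
wood scene 698.0 [280.8711 244.6514] [ 0.4996 -0.13  ] rect ((276.6499938964844, 249.05001831054688), (32.25523376464844, 52.177581787109375), 18.43494987487793)
jar scene 2021.5 [518.2109 278.473 ] [0.433 0.319] rect ((518.8472900390625, 278.1776123046875), (54.604793548583984, 49.039669036865234), 64.65382385253906)
((517.0585327148438, 279.7481994628906), (51.61270523071289, 56.74858856201172), 123.3468246459961) [0.4364 0.3176 0.085 ]
pad top 590.0 [274.0706 202.6537] [0.5831 0.0281] rect ((274.3846740722656, 202.57691955566406), (29.520265579223633, 22.450286865234375), 82.87498474121094)
blue top 463.0 [351.9082 227.0389] [ 0.5414 -0.1289] rect ((352.0, 227.0), (24.0, 24.0), 90.0)
blue top 89.0 [358.1067 257.9213] [ 0.4781 -0.142 ] rect ((358.03997802734375, 257.7799987792969), (17.111984252929688, 6.363961219787598), 81.8698959350586)
wood top 1134.0 [354.3862 249.7515] [ 0.4952 -0.1352] rect ((353.7799987792969, 241.95999145507812), (56.9928092956543, 33.2340202331543), 81.8698959350586)
jar top 2125.0 [119.5531 279.8681] [0.4295 0.3153] rect ((119.22000122070312, 280.5400085449219), (53.0, 51.80000305175781), 36.869895935058594)
((119.70565795898438, 279.7735900878906), (51.246944427490234, 55.245582580566406), 81.6092529296875) [0.4297 0.315  0.085 ]
(array([0.5797, 0.0279, 0.0843]), np.float64(0.0028464162912698954))
```

View pics/c2.png

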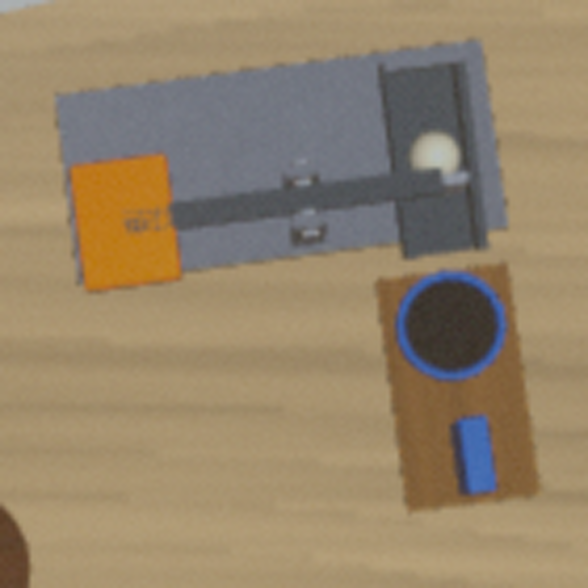

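```bash
cat >> h.py <<'E'
from scipy.spatial.transform import Rotation as Ro
def to(target,yaw):
    "tool-frame shift (mm) and turn (deg) to bring TCP to target, jaws along tray y for tray yaw (deg)"
    o=get_obs(); R=Ro.from_euler("xyz",o["orientation"],degrees=True).as_matrix()
    d=R.T@(np.array(target)-o["tool_pos"])*1000
    z=R[:,2]; a=np.degrees(np.arctan2(z[1],z[0])); 
    t=(yaw+90-a+90)%180-90   # rotation about world z, wanted
    print("clock",o["clock"],"tcp",o["tool_pos"].round(4),"d",d.round(1),"turn x",round(-t,2),"F",o["force"].round(1),"open",round(o["opening"],4),"q",o["joint_pos"].round(1))
    print("tool axes",R.T.round(3).tolist())
E
python3 - <<'E'
from h import *
np.set_printoptions(precision=4,suppress=True)
s=snapshot("top");f=s["frame"];hsv=cv2.cvtColor(f,cv2.COLOR_BGR2HSV)
# crop-2 viewed corners (crop px/4.2+offset)
g=lambda u,v:(u/4.2+245-.38,v/4.2+150-.38)
T=[plane(s,g(*p),.006)[:2] for p in [(378,282),(508,265),(540,490),(410,510)]]
print("tray",T,np.mean(T,0)); d=(T[0]+T[1]-T[2]-T[3])/2; print(np.degrees(np.arctan2(d[1],d[0])),np.linalg.norm(d),np.linalg.norm(T[0]-T[1]))
Bp=[plane(s,g(*p),.008)[:2] for p in [(56,94),(481,40),(507,228),(80,285)]]
e=Bp[0]-Bp[1];print("base",np.degrees(np.arctan2(-e[0],e[1])),np.linalg.norm(e))
F=[plane(s,g(*p),.054)[:2] for p in [(452,421),(486,416),(496,490),(463,495)]];print("fin top",np.mean(F,0))
print("cam",ray(s,(0,0))[0])
to((.583,.028,.11),7)
for c in [(122,279.5)]: print("jar",plane(s,c,.085))
a=cv2.resize(s["frame"][240:320,80:165],None,fx=4,fy=4,interpolation=2)
t=snapshot("scene");b=cv2.resize(t["frame"][245:325,475:560],None,fx=4,fy=4,interpolation=2)
cv2.imwrite("pics/jar.png",np.hstack([a,b]))
for z,r in((.085,.047),(.085,.042)):
  for n,q in(("top",s),("scene",t)):
    print(n,r,[proj(q,(.431+r*np.cos(k),.316+r*np.sin(k),z)).round(1).tolist() for k in np.arange(4)*np.pi/2])
E
```

```text
tray [array([ 0.5633, -0.0937]), array([ 0.5726, -0.1581]), array([ 0.4615, -0.1742]), array([ 0.451 , -0.1103])] [ 0.5121 -0.1341]
8.331602037880751 0.11284757344669757 0.06500732231203565
base 8.117172070349225 0.2131312327865808
fin top [ 0.4767 -0.1371]
cam [ 0.4476 -0.0438  1.0214]
clock 0.25 tcp [0.2051 0.6429 0.2261] d [116.6 546.9 470.8] turn x -24.7 F [ 0.3  0.2 -0.2] open 0.0878 q [ 88.8  20.6   0.7  -0.  -70.1 -16.5]
tool axes [[-0.0, -0.001, -1.0], [0.953, -0.304, 0.0], [-0.304, -0.953, 0.001]]
jar [0.4302 0.3107 0.085 ]
top 0.047 [[120.3, 254.2], [94.2, 278.8], [118.2, 304.2], [144.2, 279.3]]
scene 0.047 [[511.1, 298.8], [543.0, 286.3], [522.2, 256.2], [491.1, 267.8]]
top 0.042 [[120.1, 256.8], [96.9, 278.8], [118.3, 301.5], [141.5, 279.3]]
scene 0.042 [[511.8, 296.5], [540.2, 285.3], [521.6, 258.3], [493.8, 268.8]]
```

View pics/jar.png

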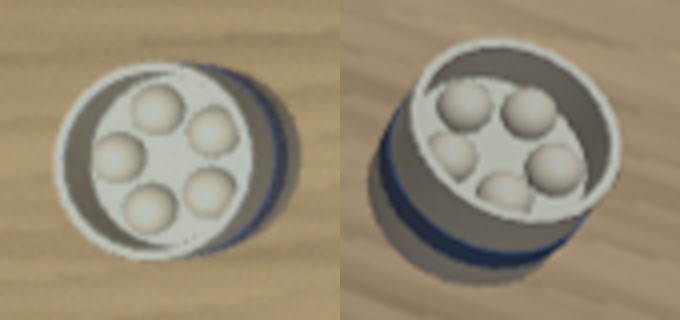

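Request:
arm_command --commands '[0,0,0,-8.6,0,0,0,0,-8.6,0,0,0,0,-8.5,0,0,15,35,0,0,0,20,46,0,0]'

```text
clock: 0.92
tool_pos: [0.2514, 0.5685, 0.2245]
orientation: [-17.1, 89.9, -98.0]
force: [0.2, -0.1, 0.9]
opening: 0.0436
```

Request:
arm_command --commands '[0,20,46,0,0,0,20,46,0,0,0,20,46,0,0,0,20,46,0,0,0,20,46,0,0]'

```text
clock: 1.55
tool_pos: [0.3896, 0.3503, 0.2253]
orientation: [6.1, 89.9, -74.7]
force: [1.3, 1.2, -0.5]
opening: 0.0006
```

```bash
python3 -c "
from h import *
to((.583,.025,.085),8)"
```

```text
clock 1.55 tcp [0.3896 0.3503 0.2253] d [140.9 139.  351.8] turn x 1.19 F [ 1.3  1.2 -0.5] open 0.0006 q [ 63.5   6.3 -18.3   0.1 -65.4  35.7]
tool axes [[0.0, -0.002, -1.0], [0.987, 0.16, 0.0], [0.16, -0.987, 0.002]]
```

Request:
arm_command --commands '[10,18,46,0.6,0,10,18,46,0.6,0,10,18,46,0,0,10,18,46,0,0,10,18,46,0,0]'

```text
clock: 2.17
tool_pos: [0.5159, 0.1291, 0.1765]
orientation: [111.0, 89.7, 29.0]
force: [0.4, 0.5, -1.0]
opening: 0.0004
```

Request:
arm_command --commands '[10,16,46,0,0,10,12,30,0,0,10,8,16,0,0,10,0,0,0,0,0,0,0,0,0]'

```text
clock: 2.8
tool_pos: [0.5662, 0.0377, 0.1341]
orientation: [115.4, 89.8, 33.2]
force: [0.3, 0.2, -0.3]
opening: 0.0006
```

```bash
python3 -c "
from h import *
to((.583,.025,.085),8)"
```

```text
clock 2.8 tcp [0.5662 0.0377 0.1341] d [49.2 14.7 14.9] turn x -0.23 F [ 0.3  0.2 -0.3] open 0.0006 q [ 23.5  14.9 -20.4  -0.  -54.5  74.3]
tool axes [[0.004, 0.002, -1.0], [0.991, 0.135, 0.004], [0.135, -0.991, -0.002]]
```

Request:
arm_command --commands '[20,8,8,0,0,20,7,7,0,0,0,0,0,0,0]'

```text
clock: 3.18
tool_pos: [0.5838, 0.0281, 0.0952]
orientation: [109.5, 89.6, 27.5]
force: [-0.0, 0.1, 0.8]
opening: 0.0
```

```bash
python3 -c "
from h import *
to((.583,.025,.029),8)
s=snapshot('scene');t=snapshot('top')
a=cv2.resize(s['frame'][195:345,210:410],None,fx=2,fy=2);b=cv2.resize(t['frame'][140:290,230:400],None,fx=2,fy=2)
cv2.imwrite('pics/p1.png',np.hstack([a,b]))"
```

```text
clock 3.175 tcp [0.5838 0.0281 0.0952] d [66.2 -1.7  3.1] turn x 0.04 F [-0.   0.1  0.8] open 0.0 q [ 21.9  18.7 -20.9  -0.1 -50.   76.2]
tool axes [[0.006, 0.003, -1.0], [0.99, 0.14, 0.007], [0.14, -0.99, -0.002]]
```

View pics/p1.png

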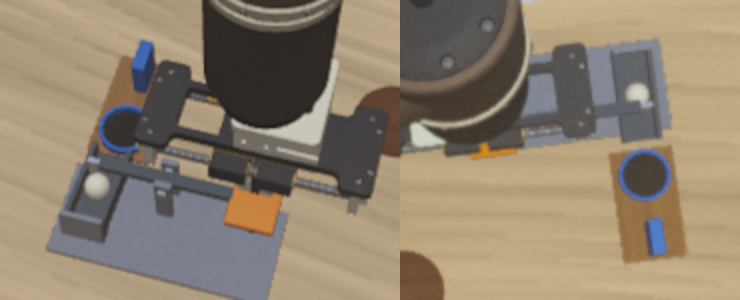

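The picture shows the closed gripper above the orange pad (left panel around (252,205)). The ball is still behind the blade at (97,185), and the body is clear of the cheeks. Next I press straight down.

Request:
arm_command --commands '[15,-1,2,0,0,15,0,1,0,0,12,0,0,0,0,12,0,0,0,0,8,0,0,0,0]'

```text
clock: 3.9
tool_pos: [0.5862, 0.0259, 0.0348]
orientation: [96.8, 89.2, 15.0]
force: [-1.3, -1.5, 10.5]
opening: 0.0003
```

```bash
python3 -c "
from h import *
to((.583,.025,.029),8)"
```

```text
clock 3.9 tcp [0.5862 0.0259 0.0348] d [ 5.7 -3.4  0.4] turn x 0.21 F [-1.3 -1.5 10.5] open 0.0003 q [ 21.7  22.9 -24.4   0.1 -41.9  76.4]
tool axes [[0.014, 0.004, -1.0], [0.99, 0.143, 0.015], [0.143, -0.99, -0.002]]
```

Request:
arm_command --commands '[5,0,0,0,0,4,0,0,0,0,3,0,0,0,0]'

```text
clock: 4.28
tool_pos: [0.5868, 0.0252, 0.0311]
orientation: [84.8, 89.1, 3.2]
force: [-17.6, 4.5, 41.6]
opening: 0.0006
```

```bash
python3 -c "
from h import *
to((.583,.025,.029),8)
s=snapshot('scene')
cv2.imwrite('pics/p2.png',cv2.resize(s['frame'][195:345,210:410],None,fx=4,fy=4))"
```

```text
clock 4.275 tcp [0.5868 0.0252 0.0311] d [ 2.  -3.8 -0.4] turn x 0.42 F [-17.6   4.5  41.6] open 0.0006 q [ 21.7  23.2 -24.7   0.4 -41.3  76.4]
tool axes [[0.016, 0.001, -1.0], [0.989, 0.146, 0.016], [0.146, -0.989, 0.001]]
```

Force has jumped to about 42 N, so the treadle is at its stop. I'll hold with slightly less push.

Request:
arm_command --commands '[0,0,0,0,0,0,0,0,0,0,0,0,0,0,0]'

```text
clock: 4.7
tool_pos: [0.5863, 0.026, 0.0336]
orientation: [87.4, 89.0, 5.9]
force: [-1.9, 1.8, 7.1]
opening: 0.0003
```

```bash
python3 -c "
from h import *
to((.583,.025,.029),8)
s=snapshot('scene');t=snapshot('top')
a=cv2.resize(s['frame'][195:345,210:410],None,fx=2,fy=2);b=cv2.resize(t['frame'][140:290,230:400],None,fx=2,fy=2)
cv2.imwrite('pics/p3.png',np.hstack([a,b]))"
```

```text
clock 4.7 tcp [0.5863 0.026  0.0336] d [ 4.5 -3.5  0.5] turn x 0.47 F [-1.9  1.8  7.1] open 0.0003 q [ 21.8  22.9 -24.7   0.4 -41.4  76.3]
tool axes [[0.018, 0.002, -1.0], [0.989, 0.147, 0.018], [0.147, -0.989, 0.001]]
```

View pics/p3.png

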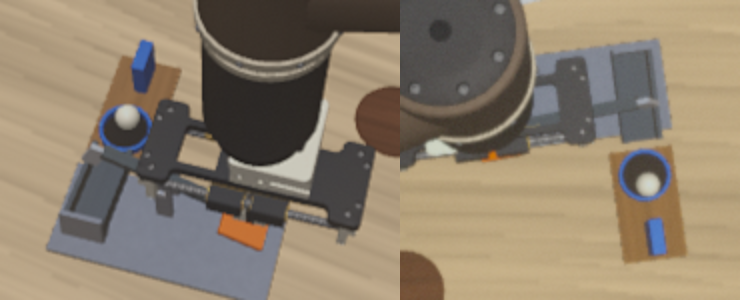

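The ball is in the pocket (left panel (127,117), right panel (648,184)). I'll press a second time to be sure the stop is held for more than 0.1 s, then lift.

Request:
arm_command --commands '[4,0,0,0,0,4,0,0,0,0,3,0,0,0,0,3,0,0,0,0]'

```text
clock: 5.3
tool_pos: [0.5868, 0.0255, 0.0312]
orientation: [78.7, 88.8, -2.6]
force: [-14.4, 2.7, 34.6]
opening: 0.0004
```

Request:
arm_command --commands '[-10,0,0,0,0,-25,0,0,0,0,-35,0,0,0,0,-35,0,0,0,0,-20,0,0,0,0]'

```text
clock: 5.92
tool_pos: [0.5833, 0.0266, 0.1568]
orientation: [80.1, 88.9, -1.1]
force: [-0.1, -0.1, -0.0]
opening: 0.0003
```

```bash
python3 -c "
from h import *
to((.4767,-.137,.150),8)"
```

```text
clock 5.925 tcp [0.5833 0.0266 0.1568] d [   4.8 -130.4  145.5] turn x 0.74 F [-0.1 -0.1 -0. ] open 0.0003 q [ 22.1  14.5 -17.8   0.5 -56.7  76.4]
tool axes [[0.02, -0.0, -1.0], [0.988, 0.152, 0.019], [0.152, -0.988, 0.003]]
```

Request:
arm_command --commands '[0,-35,40,0.4,45,0,-35,40,0.3,45,0,-33,38,0,45,0,-20,20,0,45,0,0,0,0,45]'

```text
clock: 6.55
tool_pos: [0.4793, -0.1312, 0.153]
orientation: [83.1, 88.8, 1.1]
force: [0.1, -0.3, -1.5]
opening: 0.0387
```

```bash
python3 -c "
from h import *
to((.4767,-.137,.070),8)"
```

```text
clock 6.55 tcp [ 0.4793 -0.1312  0.153 ] d [82.9 -5.1  5.2] turn x 0.06 F [ 0.1 -0.3 -1.5] open 0.0387 q [  7.5   6.7 -28.3   0.2 -53.8  90.5]
tool axes [[0.021, 0.0, -1.0], [0.99, 0.14, 0.021], [0.14, -0.99, 0.003]]
```

Request:
arm_command --commands '[25,-3,3,0,45,25,-2,2,0,45,18,0,0,0,45,0,0,0,0,45]'

```text
clock: 7.05
tool_pos: [0.4784, -0.1357, 0.082]
orientation: [83.0, 88.7, 1.1]
force: [0.7, 0.3, 0.3]
opening: 0.0394
```

```bash
python3 -c "
from h import *
to((.4767,-.137,.017),8)
s=snapshot('scene');t=snapshot('top')
a=cv2.resize(s['frame'][175:325,200:350],None,fx=2.6,fy=2.6);b=cv2.resize(t['frame'][180:330,290:440],None,fx=2.6,fy=2.6)
cv2.imwrite('pics/p4.png',np.hstack([a,b]))"
```

```text
clock 7.05 tcp [ 0.4784 -0.1357  0.082 ] d [65.  -3.3  0.8] turn x 0.06 F [0.7 0.3 0.3] open 0.0394 q [  7.   11.7 -33.3   0.2 -43.7  91. ]
tool axes [[0.022, 0.0, -1.0], [0.99, 0.14, 0.022], [0.14, -0.99, 0.003]]
```

View pics/p4.png

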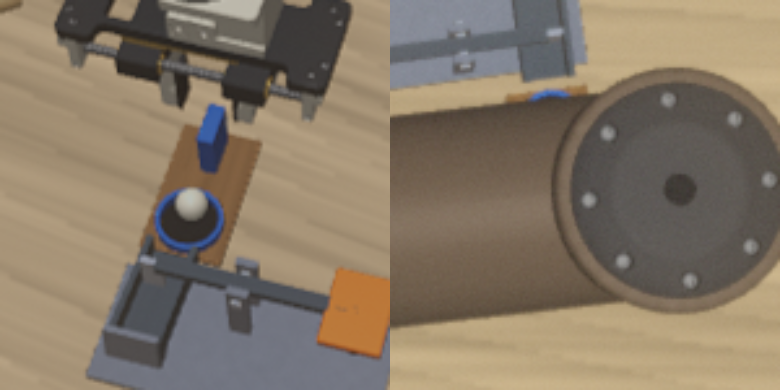

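The fin stands at about (212,138), between the open fingers at (175,85) and (245,105). The ball is in the ring at (192,205) and the treadle is up. Next I descend and grip.

Request:
arm_command --commands '[20,-2,0,0,45,20,-1,0,0,45,15,0,0,0,45,8,0,0,0,45,0,0,0,0,45]'

```text
clock: 7.78
tool_pos: [0.4836, -0.1349, 0.0236]
orientation: [83.0, 88.0, 1.2]
force: [0.2, -0.1, 0.8]
opening: 0.0393
```

```bash
python3 -c "
from h import *
to((.4767,-.137,.017),8)"
```

```text
clock 7.775 tcp [ 0.4836 -0.1349  0.0236] d [ 6.3 -7.3  1. ] turn x 0.22 F [ 0.2 -0.1  0.8] open 0.0393 q [  7.   16.9 -36.8   0.4 -34.3  90.9]
tool axes [[0.034, 0.001, -0.999], [0.989, 0.143, 0.034], [0.143, -0.99, 0.004]]
```

Request:
arm_command --commands '[6,-7,1,0,45,0,-1,0,0,45,0,0,0,0,0,0,0,0,0,0,0,0,0,0,0]'

```text
clock: 8.4
tool_pos: [0.4767, -0.1372, 0.0188]
orientation: [83.1, 87.8, 1.3]
force: [-0.3, 0.2, -0.3]
opening: 0.0151
```

Request:
arm_command --commands '[0,0,0,0,0,0,0,0,0,0]'

```text
clock: 8.65
tool_pos: [0.4768, -0.1371, 0.0189]
orientation: [83.1, 87.8, 1.4]
force: [0.4, 0.2, 0.3]
opening: 0.014
```

```bash
python3 -c "
from h import *
to((.4767,-.137,.017),8)"
```

```text
clock 8.65 tcp [ 0.4768 -0.1371  0.0189] d [ 1.9 -0.2 -0.1] turn x 0.23 F [0.4 0.2 0.3] open 0.014 q [  6.9  16.8 -37.9   0.4 -33.1  91.1]
tool axes [[0.038, 0.001, -0.999], [0.989, 0.143, 0.037], [0.143, -0.99, 0.005]]
```

Gripped at 14 mm opening. Lifting gently.

Request:
arm_command --commands '[-4,0,0,0,0,-8,0,0,0,0,-10,0,0,0,0,-12,0,0,0,0,-12,0,0,0,0]'

```text
clock: 9.28
tool_pos: [0.474, -0.1372, 0.0672]
orientation: [83.1, 88.0, 1.3]
force: [0.1, -0.1, -1.8]
opening: 0.0141
```

Request:
arm_command --commands '[-13,0,0,0,0,-13,0,0,0,0,-13,0,0,0,0,-10,0,0,0,0,-6,0,0,0,0]'

```text
clock: 9.9
tool_pos: [0.4723, -0.1372, 0.1274]
orientation: [83.5, 87.8, 1.7]
force: [-0.8, -0.3, -2.5]
opening: 0.0142
```

```bash
python3 -c "
from h import *
to((.366,.308,.1635),8)
s=snapshot('scene')
cv2.imwrite('pics/p5.png',cv2.resize(s['frame'][125:325,180:400],None,fx=2.5,fy=2.5))"
```

```text
clock 9.9 tcp [ 0.4723 -0.1372  0.1274] d [ -39.6  -40.1 -455.7] turn x 0.22 F [-0.8 -0.3 -2.5] open 0.0142 q [  6.9   7.3 -31.6   0.3 -49.   91.1]
tool axes [[0.038, 0.001, -0.999], [0.989, 0.143, 0.038], [0.143, -0.99, 0.004]]
```

View pics/p5.png

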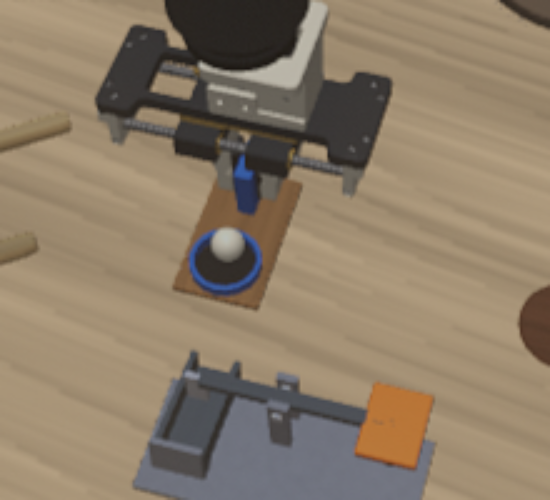

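Request:
arm_command --commands '[-6,0,-3,0,0,-8,-1,-6,0,0,-8,-1,-9,0,0,-8,-1,-12,0,0,-6,-1,-15,0,0]'

```text
clock: 10.58
tool_pos: [0.4594, -0.0911, 0.1649]
orientation: [83.3, 87.9, 1.5]
force: [0.6, -0.3, -2.0]
opening: 0.0136
```

Request:
arm_command --commands '[-4,-2,-17,0,0,-2,-2,-18,0,0,0,-2,-19,0,0,0,-2,-19,0,0,0,-2,-19,0,0]'

```text
clock: 11.2
tool_pos: [0.4345, 0.0045, 0.1731]
orientation: [85.3, 87.7, 3.5]
force: [-0.8, -0.7, -1.1]
opening: 0.014
```

Request:
arm_command --commands '[0,-2,-19,0,0,0,-2,-19,0,0,0,-2,-19,0,0,0,-2,-19,0,0,0,-2,-19,0,0]'

```text
clock: 11.82
tool_pos: [0.4081, 0.1029, 0.1746]
orientation: [87.8, 87.6, 6.2]
force: [0.1, 0.5, -2.4]
opening: 0.014
```

```bash
python3 -c "
from h import *
to((.3653,.309,.165),8)"
```

```text
clock 11.825 tcp [0.4081 0.1029 0.1746] d [   8.8  -12.8 -210.2] turn x 0.36 F [ 0.1  0.5 -2.4] open 0.014 q [ 42.7  -3.4 -36.3   1.7 -55.2  54.7]
tool axes [[0.042, 0.005, -0.999], [0.989, 0.145, 0.042], [0.145, -0.989, 0.002]]
```

Request:
arm_command --commands '[0,-1,-19,0,0,0,-1,-19,0,0,0,-1,-19,0,0,1,-1,-19,0,0,1,-1,-18,0,0]'

```text
clock: 12.45
tool_pos: [0.386, 0.2007, 0.1746]
orientation: [91.2, 87.5, 9.7]
force: [0.0, 0.1, -2.1]
opening: 0.014
```

Request:
arm_command --commands '[1,-1,-17,0,0,1,-1,-15,0,0,1,-1,-13,0,0,1,-1,-11,0,0,0,0,-9,0,0]'

```text
clock: 13.08
tool_pos: [0.3706, 0.269, 0.1708]
orientation: [91.7, 87.5, 10.4]
force: [-0.1, -0.3, -0.9]
opening: 0.0139
```

```bash
python3 -c "
from h import *
to((.3653,.309,.165),8)"
```

```text
clock 13.075 tcp [0.3706 0.269  0.1708] d [  5.9   0.5 -40.4] turn x 0.61 F [-0.1 -0.3 -0.9] open 0.0139 q [ 62.5   0.9 -33.    2.5 -54.6  34.7]
tool axes [[0.044, 0.008, -0.999], [0.988, 0.15, 0.044], [0.15, -0.989, -0.001]]
```

Request:
arm_command --commands '[1,0,-9,0.3,0,1,0,-9,0.3,0,1,0,-8,0,0,1,0,-6,0,0,1,0,-3,0,0]'

```text
clock: 13.7
tool_pos: [0.3657, 0.306, 0.1654]
orientation: [91.8, 87.5, 9.8]
force: [-0.6, 0.1, -2.6]
opening: 0.0137
```

Request:
arm_command --commands '[0,0,0,0,0,0,0,0,0,0,0,0,0,0,0]'

```text
clock: 14.08
tool_pos: [0.3656, 0.3057, 0.1653]
orientation: [91.5, 87.5, 9.5]
force: [0.0, 0.2, -1.4]
opening: 0.0137
```

```bash
python3 -c "
from h import *
np.set_printoptions(precision=4,suppress=True)
to((.3653,.309,.165),8)
s=snapshot('scene');t=snapshot('top')
for n,q,B in(('s',s,(420,150,600,300)),('t',t,(40,200,200,330))):
  for c in blobs(q['frame'],(105,120,60),(125,255,255),B,30):
    print(n,cv2.contourArea(c),cen(c),cv2.boundingRect(c),plane(q,cen(c),.1625))
a=cv2.resize(s['frame'][150:320,420:600],None,fx=2.1,fy=2.1);b=cv2.resize(t['frame'][180:350,30:210],None,fx=2.1,fy=2.1)
cv2.imwrite('pics/p6.png',np.hstack([a,b]))"
```

```text
clock 14.075 tcp [0.3656 0.3057 0.1653] d [ 0.3  0.1 -3.3] turn x -0.06 F [ 0.   0.2 -1.4] open 0.0137 q [ 65.4   3.3 -31.4   2.6 -54.   31. ]
tool axes [[0.043, 0.007, -0.999], [0.989, 0.138, 0.044], [0.138, -0.99, -0.001]]
s 200.5 [530.4589 259.7024] (514, 242, 34, 29) [0.4388 0.3149 0.1625]
s 180.5 [537.1708 223.2216] (528, 211, 18, 24) [0.3612 0.3112 0.1625]
t 707.0 [103.0042 280.1895] (88, 265, 31, 31) [0.4301 0.3141 0.1625]
```

View pics/p6.png

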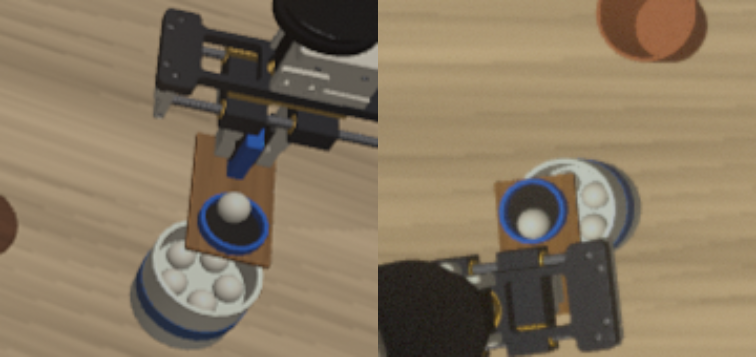

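The tray is level over the jar. The ring centre measures (0.430, 0.314) and the jar mouth (0.430, 0.3175). The ball is in the ring at (234,207) in the left panel and (533,222) in the right. I'm handing the job in.

```bash
python3 -c "
from h import *
print(get_obs()['qvel'].round(2)); print(close_job())"
```

```text
[ 0.04  0.09  0.09 -0.01 -0.03  0.13]
the job is handed in; nothing more can be done
None
```

The job is handed in at about 14 s of the 56 s: the arm is holding the tray over the white jar with the ball in its pocket. No verdict was reported.

**What I did:** I pressed the treadle to its stop twice. The first press showed 42 N at the end and the second 35 N. I pressed again because I couldn't tell whether the first had held for 0.1 s. The ball rolled into the pocket on the first press, and the treadle sprang back up. I then gripped the fin at 14 mm opening, lifted the tray and carried it slowly to the jar.

**Last checks:**
- **Position over the jar:** the pocket ring measured (0.430, 0.314) in the top view, against a jar mouth at (0.430, 0.3175). That is about 3 mm off centre. The pocket is about 80 mm above the rim, worked out from the tool height.
- **Ball and grip:** the ball is inside the ring in both views. The grip held at 14 mm and the joints were almost still.
- **Level:** the tool leans about 2.5°, but it already leaned about 2.2° when it gripped the flat tray. The tray should therefore be level within about 0.5°; this comes from the tool readings, not from the pictures.

**Disagreements:**
- **Scene camera:** it put the ring about 9 mm further in x, but the ring was partly hidden by the ball there, so I trusted the top view. Either reading is within the 30 mm tolerance.
- **Treadle up:** I saw this in the picture after the lift and did not look at it again at the end.
- **Press force:** the 42 N reading was at the fingertips. The 40 N limit is stated for the arm and the gripper's body, so I don't expect it to count, but I couldn't confirm that.

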